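# Change the push-in filter cartridge of the bench water unit

## Robot

A 6-joint arm with a two-finger parallel gripper is mounted at the origin on a cart in front of the work surface, level with it; the furniture and walls round the work are solid. World frame = base frame: x ahead of the robot, y to its left, z up, the work surface at z = 0. Lengths are in mm, angles in rad, forces in N, time in s.
With the tool pointing down it reaches from about 300 to 775 mm from the base axis. Payload 14.6 kg.
Tool frame: the origin (TCP) lies on the centre line of the jaws, within the pads' length; the fingertips stand ahead of it and the grasp point (between the pads) is the TCP (manip.tip_reach is the z of the fingertips in the tool frame, in mm); z points along the fingers, y is the direction in which the jaws open and shut (so a half turn about z gives the same grasp; the last joint's range is limited). The gripper opens to 94 mm and grips with 3 to 60 N. Pads are 16 mm wide; open, the fingers measure 119 mm over their backs; the gripper's body (75 mm by 177 mm) begins 78 mm behind the grasp point.
Start: joints at [1.228, 0.3, 1.521, -0, 1.321, -0.067], TCP at [149.772, 529.205, 204.046] pointing down, gripper open.
Joint ranges: [-3.03, 3.03], [-0.79, 2.21], [0.23, 2.52], [-1.04, 4.18], [0, 3.07], [-2.55, 2.55]. Speed limits (rad/s): [2.22, 2.22, 2.57, 3.14, 3.14, 3.14].

## Interface

Orientations are given as [roll, pitch, yaw] about the fixed x, y, z axes, in that order (R = Rz(yaw) Ry(pitch) Rx(roll)).
In Python, from cell import manip, camera, search_frame, masks_of, tip_of gives the robot as it stands.
- The arm moves only by the tool send_rows, never from a script. Its argument "plan" is a list of rows, each an object with "travel": the shift along the tool's x, y, z in mm, a list of three; "delta_rot": the turn, a rotation vector about the tool's x, y, z in degrees, a list of three; "fingers": the gripper's target within -1 to 1 (shut at 1, half-way at 0, fully open at -1). In form: [{"travel": [dx, dy, dz], "delta_rot": [wx, wy, wz], "fingers": fingers}, ...]. A call has 1 to 20 rows; each row shifts and turns the commanded pose from where the row before left it, along the tool's axes as they then stand; what a row does not reach is not made up. A row lasts 1/8 s, in which the tool goes at most 62.5 mm and 10.7 degrees, less where a joint would pass 70% of its speed; a pose out of reach is approached as far as the arm can. A call is refused whole if a number of a shift passes 62.5 or a number of a turn 10.7, either way. A call with a gripper value outside its range is refused whole. The fingers move at their own pace and stop on an object; "grip_force" is the grip in N (left out, the last holds). Time passes only in rows, so rows that do not move let the fingers close. It gives the time, the measured TCP pose, the force and the opening at its end, in the units of the state.
- manip.read_state(): the state, without advancing time (a new reading comes with each control period).
- camera(name): name is "scene" or "top"; returns a dict with "color" (400x640x3 uint8, red, green, blue), "z_map" (400x640 float32, mm along the optical axis (not along the pixel's ray), 0 where there is no reading), "fov_y" (degrees; the focal length in pixels is half the picture's height over the tangent of half this angle, whatever the lens; pixels are square), "cx", "cy" (the principal point, pixels), "k1" (the pictures are not rectified: a ray, as slopes to the right and down, at radius r is drawn at 1 + k1 r^2 times it, then the intrinsics apply), "world_from_camera" (4x4, takes a point from camera to world coordinates). Camera axes: x right, y up, looking along -z (the intrinsics and any distortion apply to the point x, -y, -z); pixel columns grow to the right and rows downward; lengths in mm; the calibration is good to about 2 mm. A picture is of the moment at which its call begins.
- manip.sign_off(): hands the job in, once; it reports no verdict.
Trained networks look in the newest picture that a camera, given by its name, has taken for a name from the list of things; names that differ only in an ending like _2 or _b are one class to them, and where a whole thing is asked for, a point or a joint stands for the part that bears it (a point fixed in the world has none). Each returns a list of dicts, best first, with "confidence" (0 to 1); they miss things now and then, are a little off and sometimes report something else, mostly with a low value. They report only what shows in the picture. A call takes as long as a camera call. They do not tell look-alikes from the thing itself.
- search_frame(name, camera): "at" ([x, y, z] in mm, in the coordinates of the camera as it stood for that picture, good to about 4 mm: the middle of the surface that is visible of it).
- masks_of(name, camera): "region" (400x640 bool, what is visible of it).
- tip_of(name, camera): "at" ([x, y, z] in mm, in the coordinates of the camera as it stood for that picture, good to about 4 mm: a listed point, or the origin of a listed thing).
The state is a dict: "clock": time; "joints": joint angles; "qd": joint speeds; "effort": joint torques, N m; "eef_pos": TCP position; "eef_rot": TCP orientation; "wrist_force": force on the tool from outside, world axes, zero at the start; "moment": the same for the moment, N m; "finger_gap": finger opening in mm.
Only numpy, scipy, OpenCV 4.12 (cv2) and the standard library are available. Lean on these libraries where they do the work, as an engineer would, in place of code of your own. Each camera call takes 0.05 s, during which the arm holds its last target. There are 200 camera calls.

## Task

Change the filter cartridge of the bench water unit: turn the valve lever shut, press the port's black release collar down and draw the spent cartridge out while it is pressed, and lay the spent one down in the blue tray. Then take the fresh cartridge from the yellow rack it stands in, push it into the port until it is fully home and the collar has sprung back up over its bead, and only then turn the lever fully open again. Leave the bottle, pot and timer in front of the unit where they are.

Things in the scene. Friction and masses are not known exactly. Their poses are not given: they have to be found in the camera images.
- station: bench water unit, fixed: steel deck 262 x 256 mm with an upright filter port and, beside it, a valve in a steel pipe loop; behind them a white housing, 110 mm high, its front 84 mm behind the port axis. Origin: on the port axis at worktop height; x points from the port to the housing, y from the port to the valve, z up
- bore_floor (a point): centre of the port's bore floor, 24 mm above the worktop: the origin of a cartridge that is home lies here, and its top 106 mm above. Guide bore for the stem: dia 18.4, 22 mm deep; above it a funnel, dia 18.4 widening to 30 mm
- port_top (a point): point on the port axis, 80 mm above the worktop, level with the upper face of the unpressed black release collar: a flat ring, outer dia 72, hole dia 30 mm. A bead passes the hole; fingertips either side of a cartridge rest on the ring. A cartridge that is home sticks out 50 mm above this point
- collar (a joint): how far the release collar is pressed down, m: 0 = up, 0.012 = bottom; spring 3.5 N to 6.5 N. It draws two jaws apart: under 5 mm they overhang the bead of a cartridge and lock it (1 mm play), from 6 mm on the bead passes. Tips can press the ring (about 8 mm), close on the cartridge and lift together: the bead clears the jaws within 2 mm, before the collar is back up
- jaw_level (a point): point on the port axis midway between the two jaws, 70 mm above the worktop. A cartridge pushed down forces the jaws apart with its cone over the last 13 mm of its way (about 10 N, the collar dips 5 mm by itself); they snap shut over the bead 1 mm before the stem meets the bore floor
- valve (a joint): angle of the valve lever, rad: 0 = open (lever along the pipe, pointing along the unit's +y, away from the port), 1.571 = shut (lever across the pipe, pointing along the unit's -x, to the front); grows counter-clockwise seen from above. Stays where it is left; friction about 0.12 N m
- lever_grip (a point): middle of the lever's grey grip, 60 mm from the pivot; the grip is 50 mm long, 16 wide and 15 high (7.5 mm above and below this point). Free below it down to the pipe, whose top is 27 mm under this point
- valve_pivot (a point): point on the lever's vertical pivot axis at the height of the grip's middle, 76 mm above the worktop, 105 mm from the port axis
- spent: white filter cartridge, 106 mm, round. Origin: tip of its stem; +z to the closed top. Along z: stem dia 16, 0-32 (nose tapered to dia 11); cone 32-39 up to the bead, dia 27, 39-42, flat shoulder on top; neck dia 17, 42-58; grip body dia 30, 58-106 (straight 61-101). 90 g. The spent one: at the start locked in the water unit's port, upright
- fresh: white filter cartridge, 106 mm, round. Origin: tip of its stem; +z to the closed top. Along z: stem dia 16, 0-32 (nose tapered to dia 11); cone 32-39 up to the bead, dia 27, 39-42, flat shoulder on top; neck dia 17, 42-58; grip body dia 30, 58-106 (straight 61-101). 90 g. The fresh one: at the start stands upright in the tube rack, its bead resting on the rack's top, 60 mm above the worktop; lifts straight out (1 mm play)
- rack: yellow tube rack, fixed, 55 x 132 mm, 60 mm high; origin under its centre, z up, y along its length. Only the fresh cartridge stands in it, in the middle cell of the row on the -x side
- tray: empty blue tray, fixed, 310 x 272 mm over the rim, 75 mm high; origin under its centre, z up. Inner floor 240 (x) by 202 (y) mm, 3 mm above the worktop
- bottle_a: bystander: white bottle with blue cap, dia 44, 94 mm high; origin under its centre
- pot: bystander: white-capped sample pot, dia 43, 48 mm high; origin under its centre
- timer: bystander: bench timer, 64 x 64 mm, 20 mm high; origin under its centre
Things that resemble listed ones, but are neither listed nor needed, are in the scene too. What is shaped like the spent but purple is not meant. What is shaped like the fresh but red is not meant.

How it is judged (in metres and radians):
On the way, in this order (a step that is already met when the one before it is completed fails the run):
1. the valve is shut (value of joint valve above 1.4 rad), for 0.2 s.
2. the collar is pressed in while the spent cartridge is still in the port (value of joint collar above 0.0055 m and z of spent in the frame of station below 0.028 m and value of joint valve above 1.4 rad), for 0.05 s.
3. the spent cartridge is drawn out ((horizontal distance between spent and station above 0.06 m or z of spent in the frame of station above 0.084 m) and value of joint valve above 1.4 rad), for 0.1 s.
4. the spent cartridge lies in the tray (x of spent in the frame of tray between -0.118 and 0.118 m and y of spent in the frame of tray between -0.1 and 0.1 m and z of spent in the frame of tray below 0.035 m and angle between spent's own z axis and vertical above 1 rad and linear speed of spent below 0.02 m/s and value of joint valve above 1.4 rad), for 0.2 s.
5. the fresh cartridge is home and locked, the valve still shut (horizontal distance between fresh and port_top below 0.003 m and z of fresh in the frame of station below 0.028 m and angle between fresh's own z axis and vertical below 0.08 rad and value of joint collar below 0.002 m and value of joint valve above 1.4 rad), for 0.2 s.
At the end, for the whole second after the job is handed in: the fresh cartridge stands in the port, its stem within 4 mm of the bore floor, 3 mm of the axis and upright within 0.08 rad, the collar sprung back (under 2 mm); the valve lever is open again (within 0.17 rad of the pipe's line); the spent cartridge lies at rest on the blue tray's floor (horizontal distance between fresh and port_top below 0.003 m and z of fresh in the frame of station below 0.028 m and angle between fresh's own z axis and vertical below 0.08 rad and value of joint collar below 0.002 m and value of joint valve below 0.17 rad and x of spent in the frame of tray between -0.118 and 0.118 m and y of spent in the frame of tray between -0.1 and 0.1 m and z of spent in the frame of tray below 0.035 m and angle between spent's own z axis and vertical above 1 rad and linear speed of each of spent, fresh below 0.02 m/s); the robot touches nothing.
It fails at once if the valve is opened while no cartridge is locked in the port (value of joint valve below 1.2 rad and (horizontal distance between spent and station above 0.06 m or z of spent in the frame of station above 0.084 m) and not (horizontal distance between fresh and port_top below 0.003 m and z of fresh in the frame of station below 0.028 m and angle between fresh's own z axis and vertical below 0.08 rad and value of joint collar below 0.002 m)).
It fails at once if a bystander is pushed more than 30 mm or tipped over (distance of any of bottle_a, pot, timer from where it was at the start of the episode above 0.03 m or angle between any of bottle_a, pot, timer's own z axis and vertical above 0.5 rad).
It also fails if it takes over 72 s, if anything falls off the work surface, if the arm or the gripper's body presses on something with over 40 N, if the wrist force passes 120 N, or if a joint passes its speed limit or range.

## Working session

There is one attempt and no reset: what is moved stays moved. The work goes in short steps, Python scripts to look and compute and a tool call to move; the robot and the scene stay as the last step left them, time stands still between calls to the robot, and variables do not carry over. Pictures are saved under pics/ and viewed, about 8 in all and at most 12, crops included, and the job is handed in when it is done.

Besides the shell and the picture viewer there is one more tool, called as a command line: name --argument value ..., lists and objects as JSON in quotes. send_rows: Moves the arm, as the interface text tells. Its arguments: {"type":"object","properties":{"plan":{"type":"array"},"grip_force":{"type":"number"}},"required":["plan"]}

```bash
ls; mkdir -p pics
cat > h.py <<'E'
import numpy as np, cv2
from cell import manip, camera, search_frame, masks_of, tip_of
def w(c,p): return (c["world_from_camera"]@np.r_[p,1])[:3]
def f_(c): return 200/np.tan(np.radians(c["fov_y"]/2))
def proj(c,P):
    p=np.linalg.inv(c["world_from_camera"])@np.r_[P,1]; s=np.array([p[0]/-p[2],-p[1]/-p[2]])
    s=s*(1+c["k1"]*(s@s)); return s*f_(c)+[c["cx"],c["cy"]]
def cloud(c):
    # world xyz for every pixel
    f=f_(c); v,u=np.mgrid[0:400,0:640].astype(float)
    K=np.array([[f,0,c["cx"]],[0,f,c["cy"]],[0,0,1]])
    x0=(u-c["cx"])/f;y0=(v-c["cy"])/f;x,y=x0.copy(),y0.copy()
    for _ in range(20):
        g=1+c["k1"]*(x*x+y*y);x=x0/g;y=y0/g
    z=c["z_map"].astype(float)
    P=np.stack([x*z,-y*z,-z,np.ones_like(z)],-1)@c["world_from_camera"].T
    P=P[...,:3]; P[z==0]=np.nan
    return P
def save(c,n,crop=None,s=1):
    im=c["color"][...,::-1]
    if crop: a,b,d,e=crop; im=im[b:e,a:d]
    cv2.imwrite("pics/"+n,cv2.resize(im,None,fx=s,fy=s,interpolation=cv2.INTER_CUBIC))
E
python3 - <<'E'
from h import *
print(manip.read_state(), manip.tip_reach)
ims=[]
for n in("scene","top"):
    c=camera(n); print(n,c["fov_y"],c["cx"],c["cy"],c["k1"],np.round(c["world_from_camera"],3).tolist()); save(c,n+"0.png",s=1.25)
    for t in["station","bore_floor","port_top","jaw_level","lever_grip","valve_pivot","spent","fresh","rack","tray","bottle_a","pot","timer"]:
        for r in tip_of(t,n)[:3]: print(" ",t,round(r["confidence"],2),np.round(w(c,r["at"])),np.round(proj(c,w(c,r["at"]))))
E
```

```text
pics
{'clock': 0.0, 'joints': array([ 1.22837807e+00,  3.00444704e-01,  1.52159617e+00,  4.56262160e-05,
        1.32068855e+00, -6.65759051e-02]), 'qd': array([-0.00111406,  0.00133213, -0.00078292,  0.00292069, -0.0003118 ,
        0.00090425]), 'effort': array([-2.26513730e-03, -5.31800616e+01, -3.52731764e+01,  7.07883853e-02,
        2.44493445e-02, -5.24157784e-06]), 'eef_pos': array([149.68534604, 528.96210547, 203.49442776]), 'eef_rot': array([-3.14046135e+00, -1.19720873e-04,  2.86573892e+00]), 'wrist_force': array([-0.53008717,  0.36340951, -0.76446969]), 'moment': array([ 0.01258732, -0.0064278 ,  0.04107244]), 'finger_gap': 94.28936266165675} 19.0
scene 46.207366246934804 320.8966353569523 199.4354990698688 -0.048088598289771044 [[0.822, 0.317, -0.473, -99.726], [-0.569, 0.488, -0.662, -822.905], [0.021, 0.813, 0.581, 801.926], [0.0, 0.0, 0.0, 1.0]]
  station 0.91 [533. -13.  -2.] [336. 220.]
  bore_floor 0.64 [525. -10.  26.] [333. 213.]
  port_top 0.82 [526. -11.  80.] [335. 197.]
  port_top 0.2 [527.  -7.  24.] [333. 213.]
  jaw_level 0.56 [533.  -7.  67.] [335. 199.]

[... 997 characters left out ...]
.]
  jaw_level 0.53 [387. 134.  -1.] [273. 236.]
  lever_grip 0.6 [518. 158.  75.] [261. 186.]
  lever_grip 0.44 [508. 389.  28.] [183. 195.]
  valve_pivot 0.91 [526.  96.  74.] [283. 183.]
  spent 0.67 [ 477. -160.   -0.] [373. 203.]
  spent 0.63 [529.  -7.  26.] [320. 185.]
  spent 0.5 [527.  -8.  20.] [321. 186.]
  fresh 0.7 [506. 391.  28.] [183. 196.]
  fresh 0.51 [419. 369.  -1.] [192. 227.]
  fresh 0.45 [528.  -6.  21.] [320. 186.]
  rack 0.58 [521. 390.  -3.] [186. 193.]
  tray 0.89 [ 513. -389.   -1.] [450. 189.]
  tray 0.53 [ 391. -149.    1.] [370. 232.]
  bottle_a 0.77 [ 391. -146.    0.] [369. 232.]
  pot 0.6 [405. -18.   4.] [325. 228.]
  timer 0.43 [529.  -7.   4.] [320. 187.]
```

View pics/scene0.png

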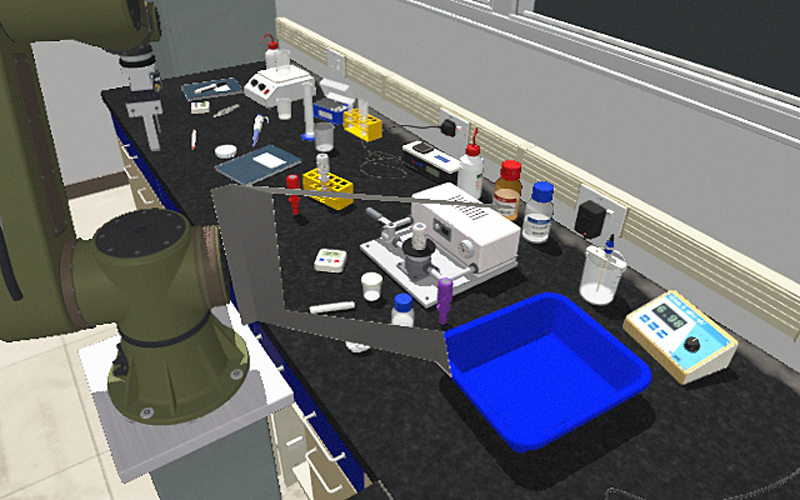

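View pics/top0.png

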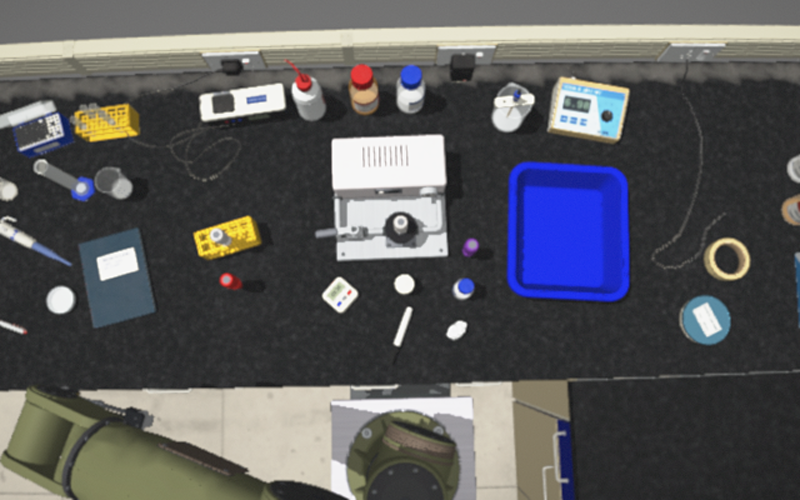

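Run:
```python
from h import *
for n in("scene","top"):
    c=camera(n); P=cloud(c)
    def cen(m,t):
        q=P[m]; print(n,t,m.sum(),np.round(np.nanmedian(q,0),1),np.round(np.nanmin(q,0)),np.round(np.nanmax(q,0)))
    X,Y,Z=P[...,0],P[...,1],P[...,2]
    cen((abs(X-528)<40)&(abs(Y+7)<40)&(Z>118),"spent top")
    cen((abs(X-508)<40)&(abs(Y-389)<40)&(Z>100),"fresh top")
    cen((abs(X-477)<35)&(abs(Y+160)<35)&(Z>60),"purple?")
    cen((abs(X-525)<25)&(abs(Y-158)<45)&(Z>74)&(Z<95),"lever")
    cen((abs(X-521)<45)&(abs(Y-389)<80)&(Z>52)&(Z<66),"rack top")
    m=(abs(X-521)<200)&(Y<-230)&(Z>60)&(Z<85);cen(m,"tray rim")
    cen((X>560)&(X<680)&(abs(Y-50)<180)&(Z>102)&(Z<118),"housing")
    if n=="top":
        m=(X>560)&(X<680)&(abs(Y-50)<180)&(Z>102)&(Z<118)
        print(cv2.minAreaRect(P[m][:,:2].astype(np.float32)))
        m=(abs(X-521)<45)&(abs(Y-389)<80)&(Z>52)&(Z<66); print(cv2.minAreaRect(P[m][:,:2].astype(np.float32)))
        m=(abs(X-525)<40)&(abs(Y-158)<45)&(Z>74)&(Z<95); print(cv2.minAreaRect(P[m][:,:2].astype(np.float32)))
save(c,"crop1.png",(160,140,420,260),3)
```

```text
scene spent top 85 [522.9 -14.5 127.9] [511. -24. 118.] [538.   2. 133.]
scene fresh top 105 [507.1 375.  121.1] [495. 365. 101.] [526. 397. 136.]
scene purple? 240 [ 470.9 -169.8   91.2] [ 461. -179.   60.] [ 489. -149.  109.]
scene lever 90 [516.3 145.8  80.3] [507. 114.  74.] [529. 182.  87.]
scene rack top 246 [521.9 375.9  60. ] [480. 317.  52.] [563. 453.  65.]
scene tray rim 3859 [ 506.4 -430.2   72.1] [ 350. -530.   60.] [ 672. -244.   78.]
scene housing 1214 [640.9 -12.9 109.6] [ 607. -115.  102.] [680. 141. 115.]
top spent top 99 [525.6  -5.8 130.5] [513. -19. 118.] [544.   8. 138.]
top fresh top 133 [507.5 382.8 130.6] [495. 371. 100.] [524. 401. 138.]
top purple? 122 [ 475.4 -158.2  104.9] [ 464. -173.   63.] [ 492. -145.  112.]
top lever 141 [519.8 148.6  81.3] [509. 113.  74.] [530. 182.  88.]
top rack top 443 [523.5 382.9  60.4] [479. 322.  53.] [565. 461.  66.]
top tray rim 2810 [ 511.3 -394.5   72.9] [ 353. -942.   60.] [ 672. -240.   82.]
top housing 2214 [644.5  18.2 110.5] [ 601. -109.  102.] [680. 141. 118.]
((640.3480224609375, 15.935768127441406), (249.34629821777344, 79.13467407226562), 89.93248748779297)
((522.51806640625, 391.6763000488281), (56.802635192871094, 132.5771026611328), 16.020532608032227)
((520.4666137695312, 147.55374145507812), (16.524351119995117, 70.06253814697266), 7.969902515411377)
```

View crop.

The scene view shows the unit at (440,250), the purple look-alike at (444,298), the red one at (293,193), and the white fresh cartridge in the yellow rack at (322,170). In the top view the spent cartridge is at (400,222) in the port, the lever grip at (327,233) and the tray at (570,230).

Candidates:
- **Spent:** white in the port at (320,180) raw, or purple at (373,203). The white one in the port fits.
- **Fresh:** white in the yellow rack at (176,190), or red at (185,225). The white one fits.

I'll confirm both in the crop.

View pics/crop1.png

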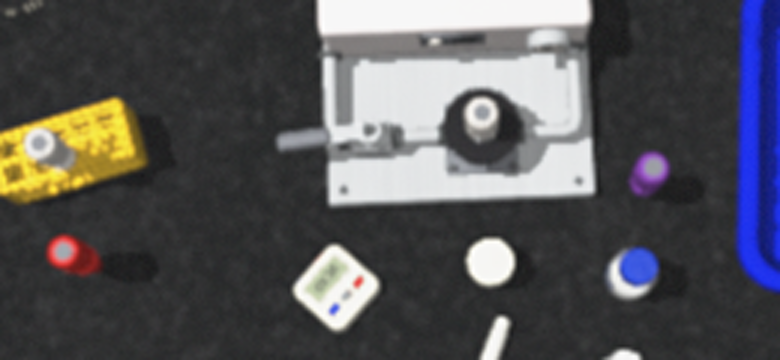

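Run:
```python
from h import *
from scipy.optimize import least_squares
# circle fits on collar ring/top discs, using rims of masks in both cameras
for n in("top","scene"):
    c=camera(n);P=cloud(c);X,Y,Z=P[...,0],P[...,1],P[...,2]
    for nm,(x,y),lo,hi in (("spent",(527,-7),122,140),("fresh",(507,386),122,142),("collar",(527,-7),72,86)):
        m=(np.hypot(X-x,Y-y)<45)&(Z>lo)&(Z<hi); q=P[m]; 
        (cx,cy),r=cv2.minEnclosingCircle(q[:,:2].astype(np.float32)); print(n,nm,m.sum(),np.round([cx,cy,r],1),np.round(np.percentile(q[:,2],[10,50,90]),1))
    # pipe/deck edges: deck plane
    m=(abs(X-520)<160)&(abs(Y-20)<170)&(Z>6)&(Z<22); q=P[m]; print("deck",np.round(np.percentile(q[:,2],[10,50,90]),1),cv2.minAreaRect(q[:,:2].astype(np.float32)))
```

```text
top spent 96 [527.9  -6.5  14.7] [126.2 130.  133.7]
top fresh 102 [510.1 386.6  15.4] [126.4 131.4 135.3]
top collar 391 [527.9  -7.1  37.1] [77.1 80.2 83.6]
deck [14.2 18.1 20.9] ((517.3850708007812, 20.462051391601562), (314.3833312988281, 337.1988525390625), 0.30930230021476746)
scene spent 72 [525.6 -11.7  14.8] [123.5 128.8 131.3]
scene fresh 52 [509.7 380.   13.8] [124.4 130.9 133.7]
scene collar 269 [526.3  -7.5  38.7] [77.1 79.8 82. ]
deck [13.5 17.6 19.9] ((519.2931518554688, 27.98999786376953), (314.58587646484375, 293.04901123046875), 1.0533405542373657)
```

The crop confirms it: white spent cartridge in the port at (480,115), white fresh one in the rack at (42,150), with purple at (650,170) and red at (65,250) as the decoys. Next I move above the lever.

send_rows --plan '[{"travel": [-38.1, -21.4, 5.3], "delta_rot": [0, 0, 0], "fingers": -1}, {"travel": [-38.1, -21.4, 5.3], "delta_rot": [0, 0, 0], "fingers": -1}, {"travel": [-38.1, -21.4, 5.3], "delta_rot": [0, 0, 0], "fingers": -1}, {"travel": [-38.1, -21.4, 5.3], "delta_rot": [0, 0, 0], "fingers": -1}, {"travel": [-38.1, -21.4, 5.3], "delta_rot": [0, 0, 0], "fingers": -1}, {"travel": [-38.1, -21.4, 5.3], "delta_rot": [0, 0, 0], "fingers": -1}, {"travel": [-38.1, -21.4, 5.3], "delta_rot": [0, 0, 0], "fingers": -1}, {"travel": [-38.1, -21.4, 5.3], "delta_rot": [0, 0, 0], "fingers": -1}, {"travel": [-38.1, -21.4, 5.3], "delta_rot": [0, 0, 0], "fingers": -1}, {"travel": [-38.1, -21.4, 5.3], "delta_rot": [0, 0, 0], "fingers": -1}, {"travel": [-38.1, -21.4, 5.3], "delta_rot": [0, 0, 0], "fingers": -1}, {"travel": [-38.1, -21.4, 5.3], "delta_rot": [0, 0, 0], "fingers": -1}, {"travel": [0, 0, 0], "delta_rot": [0, 0, 9.6], "fingers": 0}, {"travel": [0, 0, 0], "delta_rot": [0, 0, 9.6], "fingers": 0}, {"travel": [0, 0, 0], "delta_rot": [0, 0, 9.6], "fingers": 0}, {"travel": [0, 0, 0], "delta_rot": [0, 0, 9.6], "fingers": 0.15}, {"travel": [0, 0, 0], "delta_rot": [0, 0, 9.6], "fingers": 0.15}, {"travel": [0, 0, 0], "delta_rot": [0, 0, 9.6], "fingers": 0.15}, {"travel": [0, 0, 0], "delta_rot": [0, 0, 9.6], "fingers": 0.15}, {"travel": [0, 0, 0], "delta_rot": [0, 0, 0], "fingers": 0.15}]'

```text
clock: 4.1
eef_pos: [519.8, 157.6, 140.4]
eef_rot: [-3.142, 0.0, 1.694]
wrist_force: [0.2, -0.4, -0.1]
finger_gap: 40.0
```

```bash
cat >> h.py <<'E'
def st():
    s=manip.read_state(); print(round(s["clock"],2),np.round(s["eef_pos"],1),np.degrees(s["eef_rot"]).round(1),"F",np.round(s["wrist_force"],1),"gap",round(s["finger_gap"],1),"q",np.round(s["joints"],2)); return s
def to(p):
    s=st(); from scipy.spatial.transform import Rotation as R
    print("tool shift",np.round(R.from_euler("xyz",s["eef_rot"]).as_matrix().T@(np.array(p,float)-s["eef_pos"]),1))
E
python3 - <<'E'
from h import *
to([520,157,78])
c=camera("scene"); save(c,"s2.png",(230,130,430,270),4)
E
```

```text
4.1 [519.8 157.6 140.4] [-180.     0.    97.1] F [ 0.2 -0.4 -0.1] gap 40.0 q [ 0.23  0.35  1.62 -0.    1.18  0.1 ]
tool shift [-0.6  0.2 62.4]
```

View pics/s2.png

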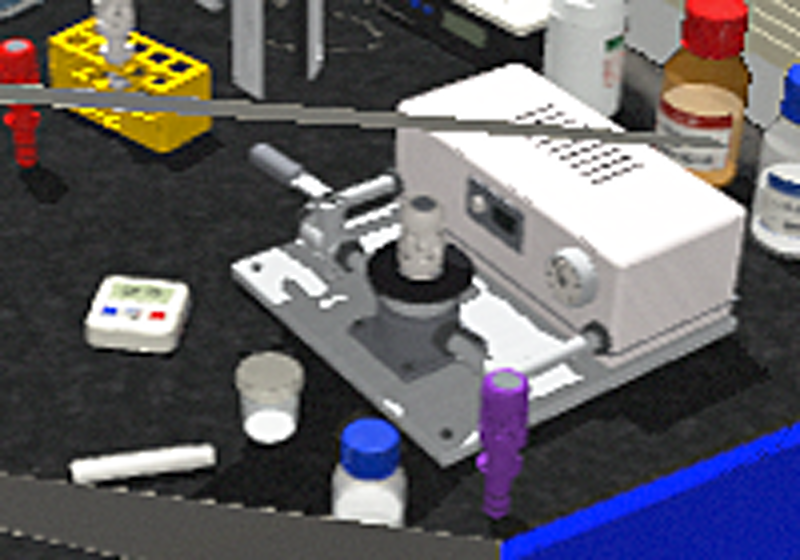

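The fingers (248 and 315, top) hang either side of the lever grip (275,165), so I go down and close on it.

send_rows --plan '[{"travel": [0, 0, 20], "delta_rot": [0, 0, 0], "fingers": 0.15}, {"travel": [0, 0, 20], "delta_rot": [0, 0, 0], "fingers": 0.15}, {"travel": [0, 0, 12], "delta_rot": [0, 0, 0], "fingers": 0.15}, {"travel": [0, 0, 10], "delta_rot": [0, 0, 0], "fingers": 0.15}, {"travel": [0, 0, 0], "delta_rot": [0, 0, 0], "fingers": 0.5}, {"travel": [0, 0, 0], "delta_rot": [0, 0, 0], "fingers": 1}, {"travel": [0, 0, 0], "delta_rot": [0, 0, 0], "fingers": 1}, {"travel": [0, 0, 0], "delta_rot": [0, 0, 0], "fingers": 1}, {"travel": [0, 0, 0], "delta_rot": [0, 0, 0], "fingers": 1}]' --grip_force 8

```text
clock: 5.28
eef_pos: [519.9, 157.7, 78.9]
eef_rot: [3.141, -0.0, 1.693]
wrist_force: [-2.4, 0.9, 4.3]
finger_gap: 16.0
```

send_rows --plan '[{"travel": [-0.6, -8.8, 0], "delta_rot": [0, 0, -8.3], "fingers": 1}, {"travel": [-0.6, -8.8, 0], "delta_rot": [0, 0, -8.3], "fingers": 1}, {"travel": [-0.6, -8.8, 0], "delta_rot": [0, 0, -8.3], "fingers": 1}, {"travel": [-0.6, -8.8, 0], "delta_rot": [0, 0, -8.3], "fingers": 1}, {"travel": [-0.6, -8.8, 0], "delta_rot": [0, 0, -8.3], "fingers": 1}, {"travel": [-0.6, -8.8, 0], "delta_rot": [0, 0, -8.3], "fingers": 1}, {"travel": [-0.6, -8.8, 0], "delta_rot": [0, 0, -8.3], "fingers": 1}, {"travel": [-0.6, -8.8, 0], "delta_rot": [0, 0, -8.3], "fingers": 1}, {"travel": [-0.6, -8.8, 0], "delta_rot": [0, 0, -8.3], "fingers": 1}, {"travel": [-0.6, -8.8, 0], "delta_rot": [0, 0, -8.3], "fingers": 1}, {"travel": [0, 0, 0], "delta_rot": [0, 0, 0], "fingers": 1}, {"travel": [0, 0, 0], "delta_rot": [0, 0, 0], "fingers": 1}, {"travel": [0, 0, 0], "delta_rot": [0, 0, 0], "fingers": 1}]'

```text
clock: 6.9
eef_pos: [465.6, 97.1, 78.7]
eef_rot: [-3.141, -0.001, -3.141]
wrist_force: [-5.5, -1.1, 7.7]
finger_gap: 15.8
```

Run:
```python
from h import *
st(); print(manip.read_state()["moment"])
```

```text
6.9 [465.6  97.1  78.7] [-180.   -0. -180.] F [-5.5 -1.1  7.7] gap 15.8 q [ 0.13  0.29  1.86 -0.    1.   -1.44]
[-0.27422001  1.12253432  0.04637875]
```

Lever is at the shut angle (pads aligned with it at 180°). I release it, rise, and go above the port.

send_rows --plan '[{"travel": [0, 0, 0], "delta_rot": [0, 0, 0], "fingers": 0.1}, {"travel": [0, 0, 0], "delta_rot": [0, 0, 0], "fingers": 0.1}, {"travel": [0, 0, 0], "delta_rot": [0, 0, 0], "fingers": 0.1}, {"travel": [0, 0, -20], "delta_rot": [0, 0, 0], "fingers": 0.1}, {"travel": [0, 0, -30], "delta_rot": [0, 0, 0], "fingers": 0.1}, {"travel": [0, 0, -32], "delta_rot": [0, 0, 0], "fingers": 0.1}, {"travel": [-15.5, -26, 0], "delta_rot": [0, 0, 0], "fingers": 0.1}, {"travel": [-15.5, -26, 0], "delta_rot": [0, 0, 0], "fingers": 0.1}, {"travel": [-15.5, -26, 0], "delta_rot": [0, 0, 0], "fingers": 0.1}, {"travel": [-15.5, -26, 0], "delta_rot": [0, 0, 0], "fingers": 0.1}, {"travel": [0, 0, 0], "delta_rot": [0, 0, 0], "fingers": 0.1}, {"travel": [0, 0, 0], "delta_rot": [0, 0, 0], "fingers": 0.1}]'

```text
clock: 8.4
eef_pos: [527.7, -6.2, 160.3]
eef_rot: [3.141, -0.0, 3.142]
wrist_force: [-0.4, -0.1, -0.0]
finger_gap: 42.1
```

Run:
```python
from h import *
to([527.5,-7,91])
c=camera("scene"); P=cloud(c);X,Y,Z=P[...,0],P[...,1],P[...,2]
m=(abs(X-475)<55)&(abs(Y-97)<60)&(Z>76)&(Z<92); q=P[m];print(m.sum(),np.nanmean(q,0),cv2.minAreaRect(q[:,:2].astype(np.float32)))
for t in("lever_grip","valve_pivot","port_top"):
    for r in tip_of(t,"scene")[:2]: print(t,r["confidence"],w(c,r["at"]))
save(c,"s3.png",(230,130,430,270),4)
```

```text
8.4 [527.7  -6.2 160.3] [180.  -0. 180.] F [-0.4 -0.1 -0. ] gap 42.1 q [-0.08  0.29  1.64  0.    1.21 -1.65]
tool shift [ 0.1 -0.8 69.3]
122 [480.89047883  94.13652055  79.92591419] ((484.3739013671875, 96.07872009277344), (88.39239501953125, 20.240781784057617), 0.4769289493560791)
lever_grip 0.75 [511.34481644 387.19551654  24.76644152]
lever_grip 0.73 [465.72985076 101.49714081  78.47885172]
valve_pivot 0.58 [528.58915287  92.11887323  73.75590396]
port_top 0.66 [525.47408639 -10.56683737  78.51207894]
```

View pics/s3.png

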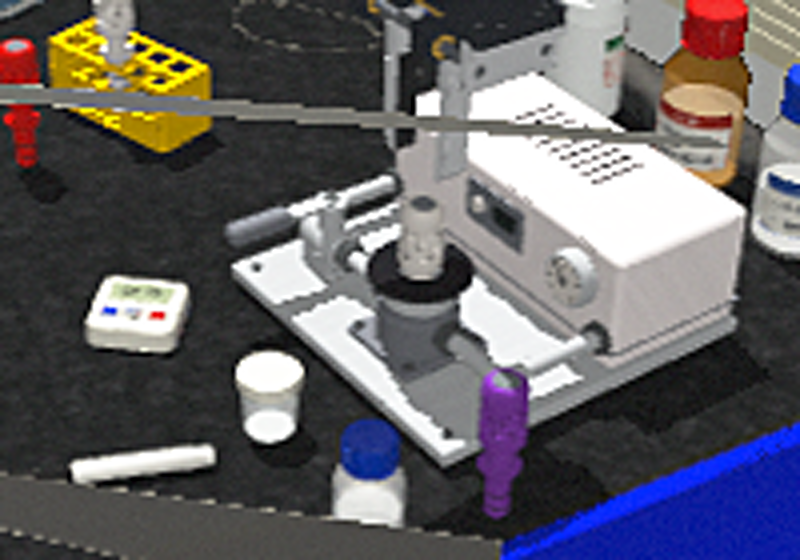

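The lever at (255,228) is shut, and the fingers (395 and 455, ~130) hang over the spent cartridge (422,235). Next: press the collar, close, and check before lifting.

send_rows --plan '[{"travel": [0, -0.8, 20], "delta_rot": [0, 0, 0], "fingers": 0.1}, {"travel": [0, 0, 20], "delta_rot": [0, 0, 0], "fingers": 0.1}, {"travel": [0, 0, 15], "delta_rot": [0, 0, 0], "fingers": 0.1}, {"travel": [0, 0, 5], "delta_rot": [0, 0, 0], "fingers": 0.1}, {"travel": [0, 0, 5], "delta_rot": [0, 0, 0], "fingers": 0.1}, {"travel": [0, 0, 4.5], "delta_rot": [0, 0, 0], "fingers": 0.1}, {"travel": [0, 0, 0], "delta_rot": [0, 0, 0], "fingers": 0.1}, {"travel": [0, 0, 0], "delta_rot": [0, 0, 0], "fingers": 0.1}]' --grip_force 25

```text
clock: 9.6
eef_pos: [528.1, -7.5, 91.2]
eef_rot: [-3.142, 0.0, 3.142]
wrist_force: [0.5, -0.4, 0.3]
finger_gap: 42.7
```

Run:
```python
from h import *
for i in range(3): st()
c=camera("scene"); P=cloud(c);X,Y,Z=P[...,0],P[...,1],P[...,2]
for s in(-1,1):
  m=(abs(X-528)<40)&(Y*1>-60)&(abs(Y+7)<50)&(Z>60)&(Z<90); 
q=P[m];print(np.percentile(q[:,2],[5,25,50,75,95]))
st(); save(c,"s4.png",(300,150,380,220),10)
```

```text
9.6 [528.1  -7.5  91.2] [-180.    0.  180.] F [ 0.5 -0.4  0.3] gap 42.7 q [-0.08  0.37  1.7  -0.    1.06 -1.65]
9.6 [528.1  -7.5  91.2] [-180.    0.  180.] F [ 0.5 -0.4  0.3] gap 42.7 q [-0.08  0.37  1.7  -0.    1.06 -1.65]
9.6 [528.1  -7.5  91.2] [-180.    0.  180.] F [ 0.5 -0.4  0.3] gap 42.7 q [-0.08  0.37  1.7  -0.    1.06 -1.65]
[62.83012275 76.86123076 79.37839927 80.61378564 83.04615483]
9.65 [528.1  -7.5  91.2] [-180.    0.  180.] F [-0.9 -0.4 -0.3] gap 42.2 q [-0.08  0.37  1.7  -0.    1.06 -1.65]
```

View pics/s4.png

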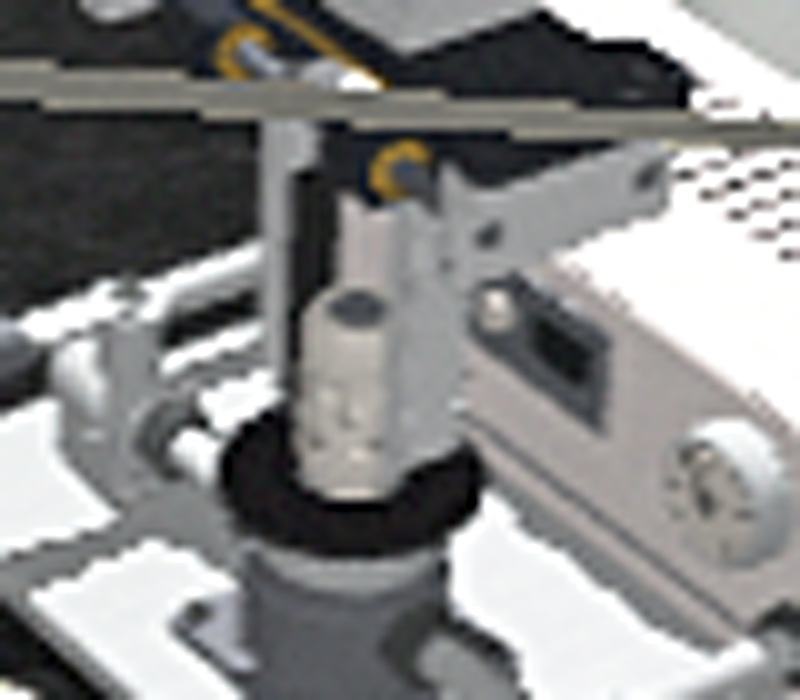

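The fingers stand on or just over the ring, with the far one at (275,370) and the near one at (430,450). There is no press force yet and the ring still reads ~80 mm. I go down in small steps and watch the force.

send_rows --plan '[{"travel": [0, 0, 2], "delta_rot": [0, 0, 0], "fingers": 0.1}, {"travel": [0, 0, 2], "delta_rot": [0, 0, 0], "fingers": 0.1}, {"travel": [0, 0, 0], "delta_rot": [0, 0, 0], "fingers": 0.1}]'

```text
clock: 10.02
eef_pos: [527.9, -7.4, 86.7]
eef_rot: [3.142, -0.0, 3.142]
wrist_force: [-0.4, -0.0, 0.4]
finger_gap: 42.4
```

Run:
```python
from h import *
st()
c=camera("scene"); P=cloud(c);X,Y,Z=P[...,0],P[...,1],P[...,2]
m=(abs(X-528)<14)&(abs(Y+7+27)<12)&(Z>84); print("near finger",m.sum(),P[m].min(0) if m.any() else "")
col=c["color"].astype(int)
m=(np.hypot(X-528,Y+7)<42)&(Z>60)&(Z<90)&(col.max(-1)<45);q=P[m];print("ring",m.sum(),np.percentile(q[:,2],[10,50,90]), np.median(q[q[:,0]<515][:,2]))
st()
```

```text
10.03 [527.9  -7.4  86.7] [180.  -0. 180.] F [-0.4 -0.   0.4] gap 42.4 q [-0.08  0.38  1.71  0.    1.06 -1.65]
near finger 338 [514.01666324 -45.99335288  84.56755803]
ring 187 [77.37798251 79.57569988 81.79776687] 79.49904423603289
10.07 [527.9  -7.5  86.9] [180.  -0. 180.] F [ 0.8  0.  -0.3] gap 42.5 q [-0.08  0.38  1.71 -0.    1.06 -1.65]
```

Run:
```python
from h import *
c=camera("scene"); P=cloud(c)
for y in (-7-21,-7+21,-7-34):
  for z in (68,80): print(y,z,proj(c,[528,y,z]).round(1), proj(c,[520,y,z]).round(1))
# depth column along the near finger's face
for v in range(178,206,2):
    print(v,[ (np.round(P[v,u]).astype(int).tolist()) for u in (340,342,344,346)], c["color"][v,342].tolist())
save(c,"s5.png",(310,160,370,215),12)
```

```text
-28 68 [338.8 203.4] [336.4 204.3]
-28 80 [339.  199.7] [336.6 200.7]
14 68 [329.7 195.8] [327.3 196.7]
14 80 [329.8 192.1] [327.4 193. ]
-41 68 [341.7 205.8] [339.3 206.8]
-41 80 [341.9 202.1] [339.5 203.1]
178 [[516, -43, 161], [523, -42, 158], [496, -84, 190], [497, -90, 193]] [154, 156, 156]
180 [[520, -38, 151], [527, -37, 148], [530, -42, 149], [538, -40, 145]] [157, 158, 158]
182 [[519, -39, 145], [526, -40, 143], [530, -42, 143], [608, 45, 67]] [152, 154, 155]
184 [[518, -41, 141], [526, -39, 137], [531, -41, 136], [610, 48, 58]] [157, 156, 156]
186 [[519, -40, 134], [524, -43, 134], [531, -42, 131], [609, 46, 52]] [157, 158, 160]
188 [[518, -42, 129], [527, -40, 125], [531, -43, 125], [611, 47, 44]] [153, 154, 158]
190 [[520, -40, 121], [527, -39, 118], [532, -42, 118], [607, 42, 41]] [154, 154, 156]
192 [[518, -43, 117], [526, -41, 113], [534, -40, 110], [610, 45, 31]] [154, 156, 157]
194 [[522, -39, 107], [526, -42, 107], [533, -41, 104], [559, -17, 80]] [152, 153, 158]
196 [[520, -42, 103], [525, -43, 102], [533, -41, 98], [555, -23, 79]] [163, 164, 166]
198 [[536, -22, 79], [538, -28, 82], [543, -30, 81], [549, -31, 79]] [15, 8, 12]
200 [[531, -29, 78], [533, -34, 81], [540, -34, 78], [544, -37, 78]] [26, 25, 25]
202 [[523, -39, 81], [527, -42, 81], [533, -43, 79], [591, 19, 19]] [25, 23, 28]
204 [[519, -44, 79], [527, -43, 76], [579, 13, 21], [587, 14, 17]] [47, 47, 49]
```

View pics/s5.png

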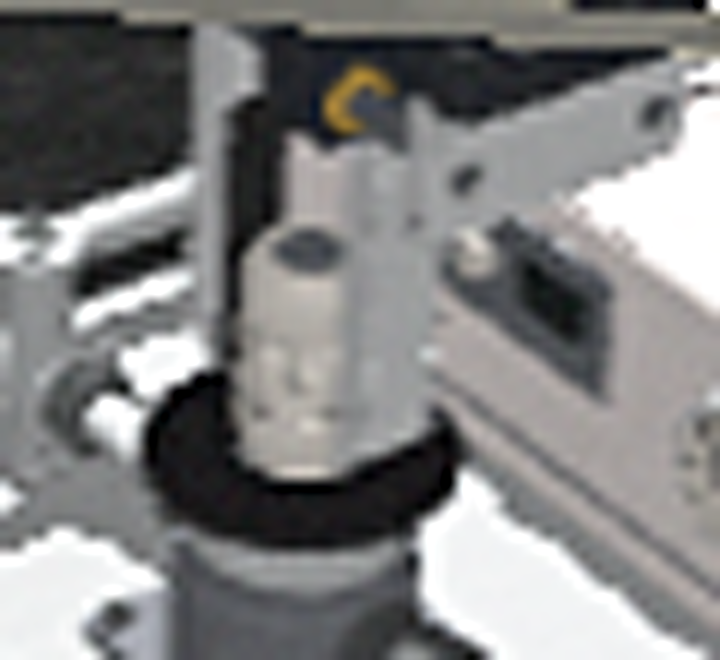

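The finger's lower edge appears at about z = 85–95, above the ring (79.5), so the real tips sit higher than assumed. I keep going down in small steps until the spring shows in the force.

send_rows --plan '[{"travel": [0, 0, 2], "delta_rot": [0, 0, 0], "fingers": 0.1}, {"travel": [0, 0, 2], "delta_rot": [0, 0, 0], "fingers": 0.1}, {"travel": [0, 0, 0], "delta_rot": [0, 0, 0], "fingers": 0.1}]'

```text
clock: 10.5
eef_pos: [527.9, -7.4, 82.7]
eef_rot: [3.142, -0.0, 3.142]
wrist_force: [-0.2, 0.9, -0.2]
finger_gap: 42.1
```

send_rows --plan '[{"travel": [0, 0, 2], "delta_rot": [0, 0, 0], "fingers": 0.1}, {"travel": [0, 0, 2], "delta_rot": [0, 0, 0], "fingers": 0.1}, {"travel": [0, 0, 0], "delta_rot": [0, 0, 0], "fingers": 0.1}]'

```text
clock: 10.88
eef_pos: [528.0, -7.4, 78.9]
eef_rot: [-3.142, -0.0, 3.142]
wrist_force: [-0.1, 0.7, -0.2]
finger_gap: 42.4
```

Run:
```python
from h import *
st()
c=camera("scene"); P=cloud(c); col=c["color"].astype(int)
for u in (338,340,342,344):
    print(u,[(v,*np.round(P[v,u]).astype(int).tolist(),int(col[v,u].mean())) for v in range(192,208)])
X,Y,Z=P[...,0],P[...,1],P[...,2]
m=(np.hypot(X-528,Y+7)<42)&(Z>60)&(Z<90)&(col.max(-1)<45)&(X<512);q=P[m];print("ring front",m.sum(),np.median(q[:,2]))
```

```text
10.88 [528.   -7.4  78.9] [-180.   -0.  180.] F [-0.1  0.7 -0.2] gap 42.4 q [-0.08  0.39  1.71 -0.    1.04 -1.65]
338 [(192, 517, -36, 113, 147), (193, 518, -35, 109, 143), (194, 518, -35, 106, 131), (195, 522, -30, 99, 145), (196, 518, -36, 100, 145), (197, 518, -35, 97, 143), (198, 518, -36, 94, 141), (199, 517, -38, 92, 147), (200, 519, -36, 87, 144), (201, 522, -32, 81, 129), (202, 519, -36, 81, 16), (203, 516, -39, 80, 23), (204, 515, -41, 79, 19), (205, 514, -42, 77, 47), (206, 524, -31, 63, 158), (207, 520, -35, 64, 148)]
340 [(192, 517, -44, 118, 157), (193, 520, -41, 112, 149), (194, 523, -38, 106, 147), (195, 519, -43, 107, 140), (196, 521, -40, 102, 149), (197, 519, -42, 101, 159), (198, 524, -37, 93, 157), (199, 520, -42, 94, 159), (200, 524, -38, 87, 127), (201, 528, -32, 78, 5), (202, 525, -36, 79, 25), (203, 523, -39, 78, 19), (204, 521, -42, 77, 25), (205, 528, -34, 66, 77), (206, 529, -33, 62, 147), (207, 529, -33, 59, 144)]
342 [(192, 524, -44, 115, 155), (193, 526, -41, 110, 160), (194, 526, -41, 107, 159), (195, 527, -40, 103, 155), (196, 527, -41, 100, 156), (197, 527, -41, 97, 157), (198, 528, -40, 93, 161), (199, 528, -41, 90, 157), (200, 529, -40, 86, 34), (201, 529, -39, 82, 23), (202, 528, -42, 81, 25), (203, 526, -44, 80, 24), (204, 526, -44, 76, 45), (205, 535, -33, 63, 130), (206, 538, -30, 57, 127), (207, 537, -31, 54, 88)]
344 [(192, 533, -40, 110, 157), (193, 533, -41, 108, 159), (194, 534, -40, 103, 159), (195, 536, -38, 98, 163), (196, 534, -40, 97, 164), (197, 531, -44, 97, 166), (198, 534, -41, 91, 173), (199, 542, -32, 79, 50), (200, 539, -35, 79, 17), (201, 537, -39, 79, 23), (202, 533, -43, 79, 17), (203, 535, -42, 75, 59), (204, 581, 15, 19, 88), (205, 553, -19, 47, 146), (206, 548, -26, 50, 50), (207, 546, -28, 49, 51)]
ring front 91 79.74946241111115
```

send_rows --plan '[{"travel": [0, 0, 2], "delta_rot": [0, 0, 0], "fingers": 0.1}, {"travel": [0, 0, 2], "delta_rot": [0, 0, 0], "fingers": 0.1}, {"travel": [0, 0, 0], "delta_rot": [0, 0, 0], "fingers": 0.1}]'

```text
clock: 11.3
eef_pos: [528.0, -7.5, 74.9]
eef_rot: [-3.142, 0.0, 3.142]
wrist_force: [-2.0, -0.3, 4.7]
finger_gap: 42.0
```

send_rows --plan '[{"travel": [0, 0, 2], "delta_rot": [0, 0, 0], "fingers": 0.1}, {"travel": [0, 0, 1], "delta_rot": [0, 0, 0], "fingers": 0.1}, {"travel": [0, 0, 0], "delta_rot": [0, 0, 0], "fingers": 0.1}]'

```text
clock: 11.68
eef_pos: [528.0, -7.4, 71.9]
eef_rot: [3.142, 0.0, 3.142]
wrist_force: [-2.1, -0.2, 5.2]
finger_gap: 42.4
```

Contact came at TCP z ≈ 79, and 5.2 N puts the collar ~7 mm down. I press 1 mm more and close gradually, watching the force in case the tips extend as they close.

send_rows --plan '[{"travel": [0, 0, 1], "delta_rot": [0, 0, 0], "fingers": 0.1}, {"travel": [0, 0, 0], "delta_rot": [0, 0, 0], "fingers": 0.25}, {"travel": [0, 0, 0], "delta_rot": [0, 0, 0], "fingers": 0.25}, {"travel": [0, 0, 0], "delta_rot": [0, 0, 0], "fingers": 0.25}]'

```text
clock: 12.18
eef_pos: [528.1, -7.5, 71.1]
eef_rot: [-3.142, 0.0, 3.142]
wrist_force: [0.5, -0.4, 5.3]
finger_gap: 35.7
```

send_rows --plan '[{"travel": [0, 0, 0], "delta_rot": [0, 0, 0], "fingers": 1}, {"travel": [0, 0, 0], "delta_rot": [0, 0, 0], "fingers": 1}, {"travel": [0, 0, 0], "delta_rot": [0, 0, 0], "fingers": 1}, {"travel": [0, 0, 0], "delta_rot": [0, 0, 0], "fingers": 1}]' --grip_force 30

```text
clock: 12.68
eef_pos: [528.1, -7.5, 71.0]
eef_rot: [-3.142, 0.0, 3.142]
wrist_force: [0.3, 0.3, 6.0]
finger_gap: 29.1
```

send_rows --plan '[{"travel": [0, 0, -4], "delta_rot": [0, 0, 0], "fingers": 1}, {"travel": [0, 0, -6], "delta_rot": [0, 0, 0], "fingers": 1}, {"travel": [0, 0, -8], "delta_rot": [0, 0, 0], "fingers": 1}, {"travel": [0, 0, 0], "delta_rot": [0, 0, 0], "fingers": 1}]'

```text
clock: 13.18
eef_pos: [528.0, -7.5, 89.5]
eef_rot: [-3.142, 0.0, 3.142]
wrist_force: [-0.0, -0.8, -1.1]
finger_gap: 29.8
```

The spent cartridge came free (no lock force, grip 29.8 mm). In effect the tips sit at about TCP z + 1, and the stem is ~47 mm below the TCP. I carry it over the tray.

send_rows --plan '[{"travel": [0, 0, -30], "delta_rot": [0, 0, 0], "fingers": 1}, {"travel": [0, 0, -30], "delta_rot": [0, 0, 0], "fingers": 1}, {"travel": [0, 0, -31], "delta_rot": [0, 0, 0], "fingers": 1}, {"travel": [1.5, -38.2, 0], "delta_rot": [0, 0, 0], "fingers": 1}, {"travel": [1.5, -38.2, 0], "delta_rot": [0, 0, 0], "fingers": 1}, {"travel": [1.5, -38.2, 0], "delta_rot": [0, 0, 0], "fingers": 1}, {"travel": [1.5, -38.2, 0], "delta_rot": [0, 0, 0], "fingers": 1}, {"travel": [1.5, -38.2, 0], "delta_rot": [0, 0, 0], "fingers": 1}, {"travel": [1.5, -38.2, 0], "delta_rot": [0, 0, 0], "fingers": 1}, {"travel": [1.5, -38.2, 0], "delta_rot": [0, 0, 0], "fingers": 1}, {"travel": [1.5, -38.2, 0], "delta_rot": [0, 0, 0], "fingers": 1}, {"travel": [1.5, -38.2, 0], "delta_rot": [0, 0, 0], "fingers": 1}, {"travel": [1.5, -38.2, 0], "delta_rot": [0, 0, 0], "fingers": 1}, {"travel": [0, 0, 0], "delta_rot": [0, 0, 9.25], "fingers": 1}, {"travel": [0, 0, 0], "delta_rot": [0, 0, 9.25], "fingers": 1}, {"travel": [0, 0, 0], "delta_rot": [0, 0, 9.25], "fingers": 1}, {"travel": [0, 0, 0], "delta_rot": [0, 0, 9.25], "fingers": 1}, {"travel": [0, 0, 0], "delta_rot": [0, 0, 0], "fingers": 1}]'

```text
clock: 15.42
eef_pos: [512.8, -389.3, 179.5]
eef_rot: [3.142, -0.001, 2.497]
wrist_force: [0.5, -1.2, 0.3]
finger_gap: 29.8
```

Run:
```python
from h import *
s=st(); x,y,z=s["eef_pos"]
c=camera("scene"); P=cloud(c);X,Y,Z=P[...,0],P[...,1],P[...,2]
m=(np.hypot(X-x,Y-y)<22)&(Z>100)&(Z<175); q=P[m]; print(m.sum(), np.percentile(q[:,2],[0,2,10]) if m.any() else "")
m=(np.hypot(X-513,Y+389)<40)&(Z<20);print("floor",np.nanmedian(Z[m]))
r=tip_of("spent","scene"); print([(round(a["confidence"],2),w(c,a["at"]).round()) for a in r])
```

```text
15.43 [ 512.8 -389.3  179.5] [ 1.800e+02 -1.000e-01  1.431e+02] F [ 0.5 -1.2  0.3] gap 29.8 q [-0.71  0.53  1.26 -0.    1.36 -1.63]
126 [129.64323417 135.95830948 139.22324055]
floor 3.139499106086305
[(0.69, array([ 479., -162.,    0.])), (0.51, array([ 510., -394.,  134.]))]
```

send_rows --plan '[{"travel": [0, 0, 0], "delta_rot": [0, -10, 0], "fingers": 1}, {"travel": [0, 0, 0], "delta_rot": [0, -10, 0], "fingers": 1}, {"travel": [0, 0, 0], "delta_rot": [0, -10, 0], "fingers": 1}, {"travel": [0, 0, 0], "delta_rot": [0, -10, 0], "fingers": 1}, {"travel": [11.6, 0, 13.8], "delta_rot": [0, 0, 0], "fingers": 1}, {"travel": [11.6, 0, 13.8], "delta_rot": [0, 0, 0], "fingers": 1}, {"travel": [11.6, 0, 13.8], "delta_rot": [0, 0, 0], "fingers": 1}, {"travel": [11.6, 0, 13.8], "delta_rot": [0, 0, 0], "fingers": 1}, {"travel": [11.6, 0, 13.8], "delta_rot": [0, 0, 0], "fingers": 1}, {"travel": [11.6, 0, 13.8], "delta_rot": [0, 0, 0], "fingers": 1}, {"travel": [9.7, 0, 11.5], "delta_rot": [0, 0, 0], "fingers": 1}, {"travel": [0, 0, 0], "delta_rot": [0, 0, 0], "fingers": 1}]'

```text
clock: 17.02
eef_pos: [512.5, -389.0, 55.6]
eef_rot: [-3.14, 0.696, 2.499]
wrist_force: [-0.1, -0.3, -0.5]
finger_gap: 29.4
```

Run:
```python
from h import *
s=st()
c=camera("scene"); P=cloud(c)
r=tip_of("spent","scene"); print([(round(a["confidence"],2),w(c,a["at"]).round()) for a in r])
save(c,"s6.png",(340,170,540,310),4)
```

```text
17.02 [ 512.5 -389.    55.6] [-179.9   39.9  143.2] F [-0.1 -0.3 -0.5] gap 29.4 q [-0.73  0.43  1.92  0.49  0.11 -2.12]
[(0.74, array([ 533., -406.,   22.])), (0.57, array([468., 100.,  76.])), (0.47, array([ 480., -162.,   -1.]))]
```

View pics/s6.png

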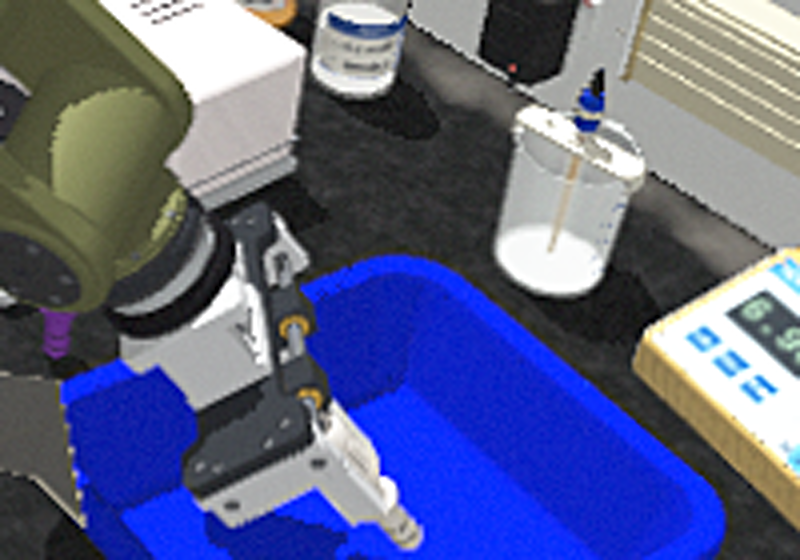

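The tilted cartridge (stem at (405,535)) is ~13 mm over the tray floor and clear of the walls. I go down 11 mm more and release.

send_rows --plan '[{"travel": [3.5, 0, 4.2], "delta_rot": [0, 0, 0], "fingers": 1}, {"travel": [3.5, 0, 4.2], "delta_rot": [0, 0, 0], "fingers": 1}, {"travel": [0, 0, 0], "delta_rot": [0, 0, 0], "fingers": 1}, {"travel": [0, 0, 0], "delta_rot": [0, 0, 0], "fingers": 0.1}, {"travel": [0, 0, 0], "delta_rot": [0, 0, 0], "fingers": -0.3}, {"travel": [0, 0, 0], "delta_rot": [0, 0, 0], "fingers": -0.6}, {"travel": [0, 0, 0], "delta_rot": [0, 0, 0], "fingers": -0.6}, {"travel": [0, 0, 0], "delta_rot": [0, 0, 0], "fingers": -0.6}, {"travel": [0, 0, 0], "delta_rot": [0, 0, 0], "fingers": -0.6}]'

```text
clock: 18.25
eef_pos: [512.9, -389.4, 45.8]
eef_rot: [-3.142, 0.698, 2.496]
wrist_force: [0.2, -0.5, -0.2]
finger_gap: 75.1
```

Run:
```python
from h import *
s=st()
for n in("scene","top"):
    c=camera(n); P=cloud(c);X,Y,Z=P[...,0],P[...,1],P[...,2]; col=c["color"].astype(int)
    print(n,[(round(a["confidence"],2),w(c,a["at"]).round()) for a in tip_of("spent",n)])
    m=(abs(X-513)<118)&(abs(Y+389)<98)&(Z>6)&(Z<45)&(col[...,0]>110)&(col.min(-1)>90); q=P[m]
    print(m.sum(), q.min(0).round() if m.any() else "",q.max(0).round() if m.any() else "", cv2.minAreaRect(q[:,:2].astype(np.float32)) if m.any() else "")
```

```text
18.25 [ 512.9 -389.4   45.8] [-180.   40.  143.] F [ 0.2 -0.5 -0.2] gap 75.1 q [-0.73  0.45  1.92  0.61  0.09 -2.24]
scene [(0.74, array([ 543., -408.,   23.])), (0.47, array([ 479., -163.,   -3.]))]
269 [ 446. -411.    6.] [ 590. -293.   33.] ((535.7096557617188, -365.20770263671875), (157.71884155273438, 86.54621887207031), 24.282363891601562)
top [(0.59, array([ 391., -149.,   -4.])), (0.51, array([406., -16.,   1.])), (0.48, array([ 480., -157.,   -2.])), (0.43, array([ 544., -401.,   19.]))]
96 [ 485. -410.    7.] [ 550. -348.   35.] ((514.1060791015625, -382.8371276855469), (20.633258819580078, 88.01850128173828), 51.55540084838867)
```

The spent cartridge lies on the floor: stem near (543,-405), top of body at 33–35 mm, inside the limits. I back off, straighten up and return to yaw 180.

send_rows --plan '[{"travel": [-8, 0, -9.5], "delta_rot": [0, 0, 0], "fingers": -0.6}, {"travel": [-11.6, 0, -13.8], "delta_rot": [0, 0, 0], "fingers": -0.6}, {"travel": [-11.6, 0, -13.8], "delta_rot": [0, 0, 0], "fingers": -0.6}, {"travel": [0, 0, 0], "delta_rot": [0, 10, 0], "fingers": -0.6}, {"travel": [0, 0, 0], "delta_rot": [0, 10, 0], "fingers": -0.6}, {"travel": [0, 0, 0], "delta_rot": [0, 10, 0], "fingers": -0.6}, {"travel": [0, 0, 0], "delta_rot": [0, 10, 0], "fingers": -0.6}, {"travel": [0, 0, -25], "delta_rot": [0, 0, 0], "fingers": -0.3}, {"travel": [0, 0, -25], "delta_rot": [0, 0, 0], "fingers": -0.3}, {"travel": [0, 0, -25], "delta_rot": [0, 0, 0], "fingers": -0.3}, {"travel": [0, 0, 0], "delta_rot": [0, 0, -9.25], "fingers": -0.1}, {"travel": [0, 0, 0], "delta_rot": [0, 0, -9.25], "fingers": -0.1}, {"travel": [0, 0, 0], "delta_rot": [0, 0, -9.25], "fingers": -0.1}, {"travel": [0, 0, 0], "delta_rot": [0, 0, -9.25], "fingers": -0.1}, {"travel": [0, 0, 0], "delta_rot": [0, 0, 0], "fingers": -0.1}]'

```text
clock: 20.32
eef_pos: [512.9, -389.4, 169.1]
eef_rot: [3.141, -0.0, 3.141]
wrist_force: [-0.5, 0.8, 0.5]
finger_gap: 51.7
```

Run:
```python
from h import *
to([510,387,165])
for n in("scene","top"):
    c=camera(n); P=cloud(c);X,Y,Z=P[...,0],P[...,1],P[...,2]; col=c["color"].astype(int)
    m=(abs(X-513)<118)&(abs(Y+389)<98)&(Z>6)&(Z<45)&(col[...,0]>110)&(col.min(-1)>90); q=P[m]
    print(n,m.sum(), q.min(0).round(),q.max(0).round(), cv2.minAreaRect(q[:,:2].astype(np.float32)))
    for t in("spent","fresh","bottle_a","pot","timer","rack"): print(t,[(round(a["confidence"],2),w(c,a["at"]).round()) for a in tip_of(t,n)][:2])
```

```text
20.32 [ 512.9 -389.4  169.1] [180.   -0.  179.9] F [-0.5  0.8  0.5] gap 51.7 q [-0.71  0.54  1.27 -0.    1.34 -2.28]
tool shift [  3.7 776.4   4.2]
scene 489 [ 447. -411.    6.] [ 544. -341.   34.] ((498.6501770019531, -376.7078552246094), (28.876052856445312, 108.5671157836914), 60.526458740234375)
spent [(0.95, array([ 541., -406.,   23.])), (0.6, array([ 477., -162.,    3.]))]
fresh [(0.75, array([514., 386.,  23.])), (0.56, array([416., 370.,   3.]))]
bottle_a [(0.77, array([ 391., -143.,    2.]))]
pot [(0.71, array([400., -11.,  -0.]))]
timer [(0.64, array([389., 135.,  -4.]))]
rack [(0.79, array([527., 388.,   0.]))]Traceback (most recent call last):
  File "<stdin>", line 6, in <module>
    return umr_minimum(a, axis, None, out, keepdims, initial, where)
ValueError: zero-size array to reduction operation minimum which has no identity
```

The spent cartridge lies stable (28.9 x 108.6 mm footprint, inside the tray) and the bystanders are in place. On to the rack.

send_rows --plan '[{"travel": [0.2, 45.7, 0], "delta_rot": [0, 0, 0], "fingers": -0.1}, {"travel": [0.2, 45.7, 0], "delta_rot": [0, 0, 0], "fingers": -0.1}, {"travel": [0.2, 45.7, 0], "delta_rot": [0, 0, 0], "fingers": -0.1}, {"travel": [0.2, 45.7, 0], "delta_rot": [0, 0, 0], "fingers": -0.1}, {"travel": [0.2, 45.7, 0], "delta_rot": [0, 0, 0], "fingers": -0.1}, {"travel": [0.2, 45.7, 0], "delta_rot": [0, 0, 0], "fingers": -0.1}, {"travel": [0.2, 45.7, 0], "delta_rot": [0, 0, 0], "fingers": -0.1}, {"travel": [0.2, 45.7, 0], "delta_rot": [0, 0, 0], "fingers": -0.1}, {"travel": [0.2, 45.7, 0], "delta_rot": [0, 0, 0], "fingers": -0.1}, {"travel": [0.2, 45.7, 0], "delta_rot": [0, 0, 0], "fingers": -0.1}, {"travel": [0.2, 45.7, 0], "delta_rot": [0, 0, 0], "fingers": -0.1}, {"travel": [0.2, 45.7, 0], "delta_rot": [0, 0, 0], "fingers": -0.1}, {"travel": [0.2, 45.7, 0], "delta_rot": [0, 0, 0], "fingers": -0.1}, {"travel": [0.2, 45.7, 0], "delta_rot": [0, 0, 0], "fingers": -0.1}, {"travel": [0.2, 45.7, 0], "delta_rot": [0, 0, 0], "fingers": -0.1}, {"travel": [0.2, 45.7, 0], "delta_rot": [0, 0, 0], "fingers": -0.1}, {"travel": [0.2, 45.7, 0], "delta_rot": [0, 0, 0], "fingers": -0.1}, {"travel": [0, 0, 0], "delta_rot": [0, 0, 0], "fingers": -0.1}, {"travel": [0, 0, 0], "delta_rot": [0, 0, 0], "fingers": -0.1}]'

```text
clock: 23.1
eef_pos: [509.5, 387.0, 169.1]
eef_rot: [-3.141, -0.0, 3.141]
wrist_force: [0.5, -0.2, 0.5]
finger_gap: 51.7
```

Run:
```python
from h import *
to([510.5,387,88])
c=camera("scene"); save(c,"s7.png",(200,60,320,170),5)
c=camera("top"); P=cloud(c);X,Y,Z=P[...,0],P[...,1],P[...,2]
m=(np.hypot(X-510,Y-387)<25)&(Z>115)&(Z<142); print(m.sum())
```

```text
23.1 [509.5 387.  169.1] [-180.   -0.  180.] F [ 0.5 -0.2  0.5] gap 51.7 q [ 0.59  0.53  1.28 -0.    1.33 -0.98]
tool shift [-1.   0.  81.1]
1
```

View pics/s7.png

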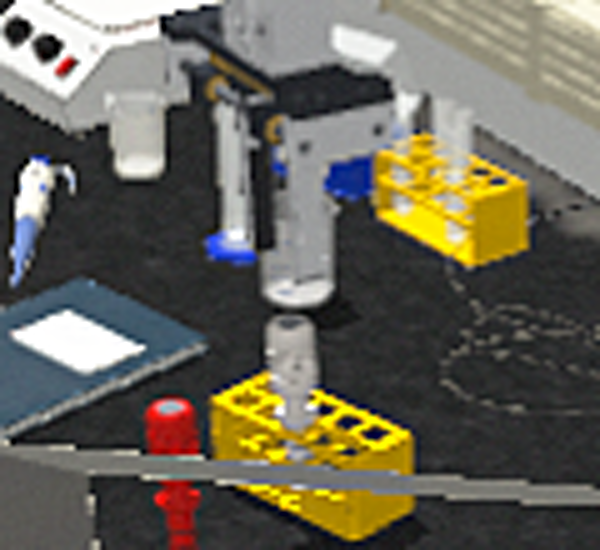

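The gripper hangs over the fresh white cartridge (290,350) in the yellow rack, with the red decoy aside at (175,430). I descend and close.

send_rows --plan '[{"travel": [-1, 0, 20], "delta_rot": [0, 0, 0], "fingers": -0.1}, {"travel": [0, 0, 20], "delta_rot": [0, 0, 0], "fingers": -0.1}, {"travel": [0, 0, 20], "delta_rot": [0, 0, 0], "fingers": -0.1}, {"travel": [0, 0, 15], "delta_rot": [0, 0, 0], "fingers": -0.1}, {"travel": [0, 0, 6], "delta_rot": [0, 0, 0], "fingers": -0.1}, {"travel": [0, 0, 0], "delta_rot": [0, 0, 0], "fingers": 0.25}, {"travel": [0, 0, 0], "delta_rot": [0, 0, 0], "fingers": 0.25}, {"travel": [0, 0, 0], "delta_rot": [0, 0, 0], "fingers": 1}, {"travel": [0, 0, 0], "delta_rot": [0, 0, 0], "fingers": 1}, {"travel": [0, 0, 0], "delta_rot": [0, 0, 0], "fingers": 1}]' --grip_force 30

```text
clock: 24.45
eef_pos: [510.8, 387.5, 88.7]
eef_rot: [3.141, 0.001, 3.142]
wrist_force: [-0.9, -2.2, 4.1]
finger_gap: 29.6
```

send_rows --plan '[{"travel": [0, 0, -8], "delta_rot": [0, 0, 0], "fingers": 1}, {"travel": [0, 0, -15], "delta_rot": [0, 0, 0], "fingers": 1}, {"travel": [0, 0, -24], "delta_rot": [0, 0, 0], "fingers": 1}, {"travel": [0, 0, -24], "delta_rot": [0, 0, 0], "fingers": 1}, {"travel": [0, 0, -24], "delta_rot": [0, 0, 0], "fingers": 1}, {"travel": [-1.7, -39.5, 0], "delta_rot": [0, 0, 0], "fingers": 1}, {"travel": [-1.7, -39.5, 0], "delta_rot": [0, 0, 0], "fingers": 1}, {"travel": [-1.7, -39.5, 0], "delta_rot": [0, 0, 0], "fingers": 1}, {"travel": [-1.7, -39.5, 0], "delta_rot": [0, 0, 0], "fingers": 1}, {"travel": [-1.7, -39.5, 0], "delta_rot": [0, 0, 0], "fingers": 1}, {"travel": [-1.7, -39.5, 0], "delta_rot": [0, 0, 0], "fingers": 1}, {"travel": [-1.7, -39.5, 0], "delta_rot": [0, 0, 0], "fingers": 1}, {"travel": [-1.7, -39.5, 0], "delta_rot": [0, 0, 0], "fingers": 1}, {"travel": [-1.7, -39.5, 0], "delta_rot": [0, 0, 0], "fingers": 1}, {"travel": [-1.7, -39.5, 0], "delta_rot": [0, 0, 0], "fingers": 1}, {"travel": [0, 0, 0], "delta_rot": [0, 0, 0], "fingers": 1}, {"travel": [0, 0, 0], "delta_rot": [0, 0, 0], "fingers": 1}]'

```text
clock: 26.58
eef_pos: [527.6, -7.1, 183.9]
eef_rot: [3.141, 0.001, 3.141]
wrist_force: [-0.3, 0.9, -0.9]
finger_gap: 29.5
```

Run:
```python
from h import *
s=st(); x,y,z=s["eef_pos"]
c=camera("scene"); P=cloud(c);X,Y,Z=P[...,0],P[...,1],P[...,2]; col=c["color"]
print([(round(a["confidence"],2),w(c,a["at"]).round(1)) for a in tip_of("fresh","scene")])
m=(np.hypot(X-x,Y-y)<22)&(Z>100)&(Z<180); q=P[m]; print(m.sum(),np.percentile(q[:,2],[0,2,10]).round(1))
for lo in(118,124,130,136,142,148,154,160,166):
    k=q[(q[:,2]>=lo)&(q[:,2]<lo+6)]
    if len(k): print(lo,len(k),k.mean(0).round(1))
print([(w(c,a["at"]).round(1)) for a in tip_of("port_top","scene")])
save(c,"s8.png",(290,130,390,220),7)
```

```text
26.57 [527.6  -7.1 183.9] [180.   0. 180.] F [-0.3  0.9 -0.9] gap 29.5 q [-0.08  0.27  1.61  0.    1.26 -1.65]
[(0.78, array([527.7, -11. , 121.1])), (0.5, array([416.7, 369.5,   2.7]))]
124 [122.9 123.4 130. ]
118 4 [525.5 -12.8 123.2]
124 9 [524.1 -11.2 127.6]
130 14 [524.5 -13.2 133.2]
136 9 [524.2 -12.2 139.5]
142 10 [524.5 -14.5 144.8]
148 11 [521.8 -14.2 150.9]
154 10 [522.  -15.7 157.3]
160 34 [523.9 -12.4 162.8]
166 13 [523.8 -13.5 168.1]
[array([525.7, -11.7,  78.6])]
```

View pics/s8.png

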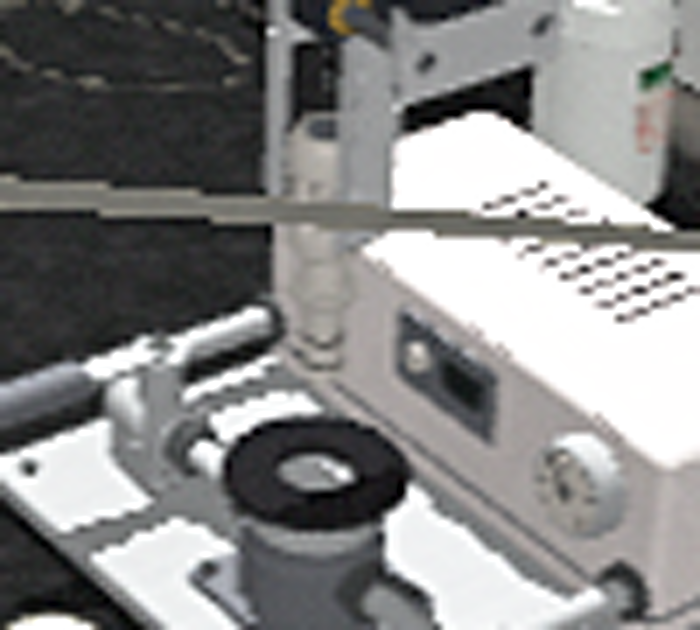

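The fresh cartridge (325,300) hangs upright above the empty port (315,470), stem at z ≈ 121 and aligned within ~2 mm. I start the insertion.

send_rows --plan '[{"travel": [0, 0, 20], "delta_rot": [0, 0, 0], "fingers": 1}, {"travel": [0, 0, 20], "delta_rot": [0, 0, 0], "fingers": 1}, {"travel": [0, 0, 15], "delta_rot": [0, 0, 0], "fingers": 1}, {"travel": [0, 0, 6], "delta_rot": [0, 0, 0], "fingers": 1}, {"travel": [0, 0, 6], "delta_rot": [0, 0, 0], "fingers": 1}, {"travel": [0, 0, 0], "delta_rot": [0, 0, 0], "fingers": 1}]'

```text
clock: 27.48
eef_pos: [527.6, -7.5, 116.3]
eef_rot: [-3.142, -0.0, -3.142]
wrist_force: [1.7, -0.0, 0.3]
finger_gap: 29.6
```

send_rows --plan '[{"travel": [0, 0, 5], "delta_rot": [0, 0, 0], "fingers": 1}, {"travel": [0, 0, 5], "delta_rot": [0, 0, 0], "fingers": 1}, {"travel": [0, 0, 5], "delta_rot": [0, 0, 0], "fingers": 1}, {"travel": [0, 0, 0], "delta_rot": [0, 0, 0], "fingers": 1}]'

```text
clock: 27.98
eef_pos: [527.3, -7.5, 100.8]
eef_rot: [3.142, -0.001, 3.142]
wrist_force: [0.3, 0.3, -1.0]
finger_gap: 29.9
```

send_rows --plan '[{"travel": [0, 0, 2], "delta_rot": [0, 0, 0], "fingers": 1}, {"travel": [0, 0, 2], "delta_rot": [0, 0, 0], "fingers": 1}, {"travel": [0, 0, 2], "delta_rot": [0, 0, 0], "fingers": 1}, {"travel": [0, 0, 2], "delta_rot": [0, 0, 0], "fingers": 1}, {"travel": [0, 0, 0], "delta_rot": [0, 0, 0], "fingers": 1}]'

```text
clock: 28.6
eef_pos: [527.6, -7.5, 93.1]
eef_rot: [3.142, 0.0, 3.142]
wrist_force: [2.1, 0.4, -2.9]
finger_gap: 29.4
```

send_rows --plan '[{"travel": [0, 0, 2], "delta_rot": [0, 0, 0], "fingers": 1}, {"travel": [0, 0, 2], "delta_rot": [0, 0, 0], "fingers": 1}, {"travel": [0, 0, 1], "delta_rot": [0, 0, 0], "fingers": 1}, {"travel": [0, 0, 0], "delta_rot": [0, 0, 0], "fingers": 1}]'

```text
clock: 29.1
eef_pos: [527.3, -7.5, 88.0]
eef_rot: [3.142, -0.001, 3.142]
wrist_force: [-0.3, -0.3, -0.2]
finger_gap: 29.8
```

send_rows --plan '[{"travel": [0, 0, 1], "delta_rot": [0, 0, 0], "fingers": 1}, {"travel": [0, 0, 1], "delta_rot": [0, 0, 0], "fingers": 1}, {"travel": [0, 0, 0], "delta_rot": [0, 0, 0], "fingers": 1}]'

```text
clock: 29.48
eef_pos: [527.9, -7.6, 87.0]
eef_rot: [-3.141, 0.001, 3.142]
wrist_force: [-1.7, 0.2, 6.3]
finger_gap: 29.3
```

```bash
cat > chk.py <<'E'
from h import *
s=st()
for n in("scene","top"):
    c=camera(n); P=cloud(c);X,Y,Z=P[...,0],P[...,1],P[...,2]; col=c["color"].astype(int)
    m=(np.hypot(X-528,Y+7)<42)&(Z>55)&(Z<90)&(col.max(-1)<45)&(X<518);q=P[m]; print(n,"ring",m.sum(),np.median(q[:,2]))
    print([(round(a["confidence"],2),w(c,a["at"]).round(1)) for a in tip_of("fresh",n)])
    m=(np.hypot(X-527,Y+8)<16)&(Z>115)&(Z<150)&(col.min(-1)>80)&(X<540); q=P[m]; print("top",m.sum(),np.percentile(q[:,2],[50,90,97]).round(1) if m.any() else "")
E
python3 chk.py
```

```text
29.48 [527.9  -7.6  87. ] [-1.8e+02  1.0e-01  1.8e+02] F [-1.7  0.2  6.3] gap 29.3 q [-0.08  0.38  1.71 -0.    1.05 -1.65]
scene ring 117 79.78502769389945
[(0.15, array([468.4, 103.2,  77.1]))]
top 48 [127.9 131.  133.1]
top ring 0 nan
[(0.57, array([415.8, 372.8,   1.6]))]
top 0
  return _methods._mean(a, axis=axis, dtype=dtype,
  ret = ret.dtype.type(ret / rcount)
```

send_rows --plan '[{"travel": [0, 0, 1], "delta_rot": [0, 0, 0], "fingers": 1}, {"travel": [0, 0, 1], "delta_rot": [0, 0, 0], "fingers": 1}, {"travel": [0, 0, 0], "delta_rot": [0, 0, 0], "fingers": 1}]'

```text
clock: 30.05
eef_pos: [528.9, -7.9, 86.6]
eef_rot: [-3.141, 0.004, -3.142]
wrist_force: [-3.0, -2.6, 20.3]
finger_gap: 29.7
```

It bottomed out at TCP 86.6, exactly the predicted home depth. A gentle tug will confirm the lock.

send_rows --plan '[{"travel": [0, 0, -2], "delta_rot": [0, 0, 0], "fingers": 1}, {"travel": [0, 0, -1.5], "delta_rot": [0, 0, 0], "fingers": 1}, {"travel": [0, 0, -1.5], "delta_rot": [0, 0, 0], "fingers": 1}, {"travel": [0, 0, 0], "delta_rot": [0, 0, 0], "fingers": 1}]'

```text
clock: 30.55
eef_pos: [527.0, -7.5, 88.3]
eef_rot: [3.141, -0.002, 3.142]
wrist_force: [2.1, 0.0, -14.0]
finger_gap: 29.1
```

Pulling gives −14 N with no movement, so the cartridge is locked. I release it, rise and go above the lever.

send_rows --plan '[{"travel": [0, 0, 2], "delta_rot": [0, 0, 0], "fingers": 1}, {"travel": [0, 0, 0], "delta_rot": [0, 0, 0], "fingers": 0}, {"travel": [0, 0, 0], "delta_rot": [0, 0, 0], "fingers": 0}, {"travel": [0, 0, 0], "delta_rot": [0, 0, 0], "fingers": 0}, {"travel": [0, 0, -20], "delta_rot": [0, 0, 0], "fingers": 0}, {"travel": [0, 0, -25], "delta_rot": [0, 0, 0], "fingers": 0}, {"travel": [0, 0, -28], "delta_rot": [0, 0, 0], "fingers": 0}, {"travel": [15.5, 26.2, 0], "delta_rot": [0, 0, 0], "fingers": 0.1}, {"travel": [15.5, 26.2, 0], "delta_rot": [0, 0, 0], "fingers": 0.1}, {"travel": [15.5, 26.2, 0], "delta_rot": [0, 0, 0], "fingers": 0.1}, {"travel": [15.5, 26.2, 0], "delta_rot": [0, 0, 0], "fingers": 0.1}, {"travel": [0, 0, 0], "delta_rot": [0, 0, 0], "fingers": 0.1}, {"travel": [0, 0, 0], "delta_rot": [0, 0, 0], "fingers": 0.1}]'

```text
clock: 32.17
eef_pos: [465.9, 97.0, 160.4]
eef_rot: [-3.142, 0.0, -3.141]
wrist_force: [-0.5, -0.3, 0.1]
finger_gap: 42.3
```

```bash
python3 chk.py 2>/dev/null
python3 - <<'E'
from h import *
to([465.6,97,62]); c=camera("scene"); save(c,"s9.png",(270,120,400,225),6)
E
```

```text
32.17 [465.9  97.  160.4] [-180.    0. -180.] F [-0.5 -0.3  0.1] gap 42.3 q [ 0.13  0.18  1.78 -0.    1.18 -1.44]
scene ring 70 79.66849367224768
[(0.59, array([532.5,  -9.4,  69.4])), (0.46, array([415.5, 372.7,   1.9]))]
top 85 [127.5 130.9 131.9]
top ring 13 80.02818834829645
[(0.63, array([521.9,  -6.6,  25. ])), (0.62, array([414.2, 370.3,  -1.1]))]
top 99 [130.  133.8 135.4]
32.38 [465.8  96.7 160.2] [-180.    -0.   179.9] F [0.2 0.5 0.2] gap 42.2 q [ 0.13  0.18  1.78 -0.    1.18 -1.44]
tool shift [ 0.2  0.3 98.2]
```

View pics/s9.png

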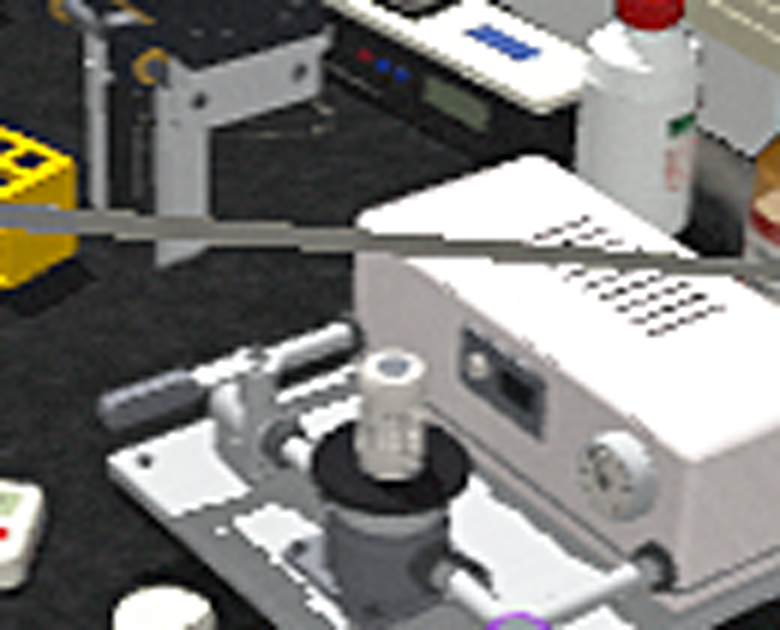

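The cartridge stands home with the collar up (ring at 79.7, top at the same level the spent one had). The gripper is above the shut lever (150,395). Down, grip, check.

send_rows --plan '[{"travel": [0, 0, 25], "delta_rot": [0, 0, 0], "fingers": 0.1}, {"travel": [0, 0, 25], "delta_rot": [0, 0, 0], "fingers": 0.1}, {"travel": [0, 0, 24], "delta_rot": [0, 0, 0], "fingers": 0.1}, {"travel": [0, 0, 12], "delta_rot": [0, 0, 0], "fingers": 0.1}, {"travel": [0, 0, 8], "delta_rot": [0, 0, 0], "fingers": 0.1}, {"travel": [0, 0, 0], "delta_rot": [0, 0, 0], "fingers": 0.5}, {"travel": [0, 0, 0], "delta_rot": [0, 0, 0], "fingers": 1}, {"travel": [0, 0, 0], "delta_rot": [0, 0, 0], "fingers": 1}, {"travel": [0, 0, 0], "delta_rot": [0, 0, 0], "fingers": 1}, {"travel": [0, 0, 0], "delta_rot": [0, 0, 0], "fingers": 1}]' --grip_force 8

```text
clock: 33.67
eef_pos: [465.8, 97.3, 66.7]
eef_rot: [3.142, 0.001, -3.142]
wrist_force: [-0.8, -0.4, 5.7]
finger_gap: 16.2
```

send_rows --plan '[{"travel": [-0.6, 8.7, 0], "delta_rot": [0, 0, 8.2], "fingers": 1}, {"travel": [-0.6, 8.7, 0], "delta_rot": [0, 0, 8.2], "fingers": 1}, {"travel": [-0.6, 8.7, 0], "delta_rot": [0, 0, 8.2], "fingers": 1}, {"travel": [-0.6, 8.7, 0], "delta_rot": [0, 0, 8.2], "fingers": 1}, {"travel": [-0.6, 8.7, 0], "delta_rot": [0, 0, 8.2], "fingers": 1}, {"travel": [-0.6, 8.7, 0], "delta_rot": [0, 0, 8.2], "fingers": 1}, {"travel": [-0.6, 8.7, 0], "delta_rot": [0, 0, 8.2], "fingers": 1}, {"travel": [-0.6, 8.7, 0], "delta_rot": [0, 0, 8.2], "fingers": 1}, {"travel": [-0.6, 8.7, 0], "delta_rot": [0, 0, 8.2], "fingers": 1}, {"travel": [-0.6, 8.7, 0], "delta_rot": [0, 0, 8.2], "fingers": 1}, {"travel": [-0.6, 8.7, 0], "delta_rot": [0, 0, 8.2], "fingers": 1}, {"travel": [0, 0, 0], "delta_rot": [0, 0, 0], "fingers": 1}, {"travel": [0, 0, 0], "delta_rot": [0, 0, 0], "fingers": 1}]'

```text
clock: 35.3
eef_pos: [525.1, 158.0, 66.0]
eef_rot: [-3.137, 0.001, 1.567]
wrist_force: [-10.6, -4.4, 9.3]
finger_gap: 16.3
```

The lever is against its stop (−10.6 N sideways). I let go, back off and check.

send_rows --plan '[{"travel": [0, 0, 0], "delta_rot": [0, 0, 0], "fingers": 0.1}, {"travel": [0, 0, 0], "delta_rot": [0, 0, 0], "fingers": 0.1}, {"travel": [0, 0, 0], "delta_rot": [0, 0, 0], "fingers": 0.1}, {"travel": [0, 0, -15], "delta_rot": [0, 0, 0], "fingers": 0.1}, {"travel": [0, 0, -30], "delta_rot": [0, 0, 0], "fingers": 0.1}, {"travel": [0, 0, -30], "delta_rot": [0, 0, 0], "fingers": 0.1}, {"travel": [0, 0, -35], "delta_rot": [0, 0, 0], "fingers": 0.1}, {"travel": [40, 0, -30], "delta_rot": [0, 0, 0], "fingers": 0.1}, {"travel": [40, 0, 0], "delta_rot": [0, 0, 0], "fingers": 0.1}, {"travel": [40, 0, 0], "delta_rot": [0, 0, 0], "fingers": 0.1}, {"travel": [0, 0, 0], "delta_rot": [0, 0, 0], "fingers": 0.1}]'

```text
clock: 36.67
eef_pos: [526.6, 280.5, 207.0]
eef_rot: [3.141, -0.0, 1.57]
wrist_force: [-0.6, -0.4, -0.5]
finger_gap: 42.4
```

```bash
python3 chk.py 2>/dev/null
python3 - <<'E'
from h import *
for n in("scene","top"):
    c=camera(n); P=cloud(c);X,Y,Z=P[...,0],P[...,1],P[...,2]
    m=(abs(X-525)<25)&(abs(Y-160)<30)&(Z>74)&(Z<95); q=P[m][:,:2]; print(n,"lever",m.sum(),np.median(q,0),cv2.minAreaRect(q.astype(np.float32)))
    for t in("lever_grip","valve_pivot","spent","bottle_a","pot","timer"): print(t,[(round(a["confidence"],2),w(c,a["at"]).round()) for a in tip_of(t,n)][:2])
save(c,"t9.png",(200,120,520,260),2.5)
E
```

```text
36.67 [526.6 280.5 207. ] [180.  -0.  90.] F [-0.6 -0.4 -0.5] gap 42.4 q [0.43 0.4  1.38 0.   1.36 0.43]
scene ring 68 79.36901959048305
[]
top 79 [128.7 131.2 131.6]
top ring 42 79.70228010951496
[(0.54, array([522.3,  -5.7,  28.1]))]
top 99 [130.  133.7 135. ]
scene lever 72 [520.5551842  150.97871944] ((523.8347778320312, 155.6031951904297), (17.01198959350586, 50.32109069824219), 1.035593867301941)
lever_grip [(0.69, array([525., 160.,  76.]))]
valve_pivot [(0.72, array([526.,  89.,  73.]))]
spent [(0.74, array([ 474., -163.,   -2.])), (0.56, array([ 541., -409.,   25.]))]
bottle_a [(0.68, array([ 390., -143.,    3.]))]
pot [(0.88, array([403., -12.,   1.]))]
timer [(0.86, array([388., 134.,  -2.]))]
top lever 110 [524.31569885 156.62947188] ((525.2326049804688, 156.56069946289062), (52.76282501220703, 15.247979164123535), 88.33951568603516)
lever_grip [(0.22, array([391., 134.,  -2.]))]
valve_pivot [(0.49, array([385., 135.,  -5.])), (0.26, array([523.,  -6.,   4.]))]
spent [(0.71, array([ 547., -402.,   19.])), (0.67, array([ 391., -147.,    0.]))]
bottle_a [(0.78, array([ 392., -147.,   -1.]))]
pot [(0.71, array([406., -16.,   1.]))]
timer [(0.64, array([385., 131.,  -4.]))]
```

View pics/t9.png

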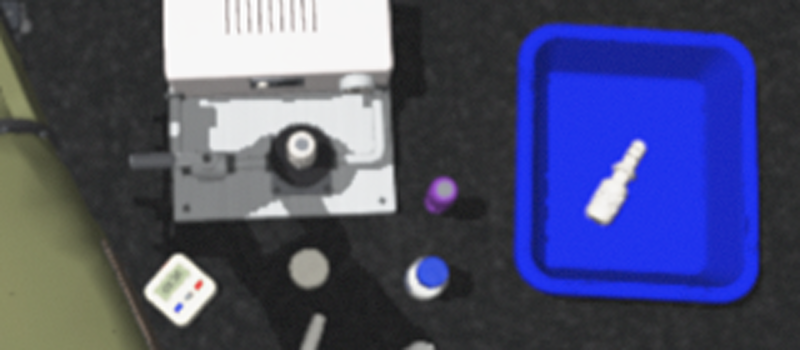

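The final view shows everything where it should be: lever along the pipe at (155,160), within ~2° of open; fresh cartridge upright in the port at (300,150); spent one lying in the tray at (615,185); bystanders unmoved. I hand it in.

```bash
python3 -c "
from h import *
print(manip.sign_off()); st()"
```

```text
the job is handed in; nothing more can be done
None
the job is handed in; nothing more can be done
```

The filter cartridge is changed and the job was handed in at about 37 s of the 72 s allowed; hand-in reports no verdict. I turned the lever shut, pressed the collar (about 6 N) and drew the spent cartridge out, then laid it in the blue tray. The fresh one went from the yellow rack into the port, and then I reopened the lever to its stop.

**Last checks**
- **Fresh cartridge:** it bottomed at the predicted depth and held against a 14 N pull. Its top is at the same level the spent one had, and the collar reads about 79.5 mm, which is fully up.
- **Lever:** about 1–2° from the pipe's line.
- **Spent cartridge:** lying on the tray floor, well inside the limits.
- **Bystanders:** the bottle, pot and timer are within about 5 mm of where they started, which is the camera's accuracy.
- **Robot:** the gripper was clear of everything at hand-in.

**Disagreements**
- **Fingertip reach:** the reported `tip_reach` of 19 mm did not fit. The fingertips met the collar only about 19 mm lower than that figure predicts, so I found the contact by watching the force.
- **Insertion force:** the roughly 10 N jaw force never showed while pushing in, only the hard stop at the bottom. The pull test and the collar height confirmed the lock instead.
- **Detections:** the networks sometimes took the decoys or bystanders for the cartridges, so I checked their reports against the pictures and depth.

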